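# Slide the kettle onto the lit cooking zone

## Robot

A 7-joint arm with a two-finger parallel gripper is mounted at the origin on the work surface. World frame = base frame: x ahead of the robot, y to its left, z up, the work surface at z = 0. Lengths are in m, angles in rad, forces in N, time in s.
With the tool pointing down it reaches from about 0.4 to 0.85 m from the base axis. Payload 10.4 kg.
Tool frame: the origin (TCP) lies at the very end of the fingers, on their centre line; the grasp point (between the pads) lies 19 mm behind it; z points along the fingers, y is the line along which they close (so a half turn about z gives the same grasp; the last joint's range is limited). The gripper opens to 87 mm and grips with 3 to 60 N. Pads are 19 mm wide; open, the fingers measure 117 mm over their backs; the gripper's body (75 mm by 190 mm) begins 51 mm behind the grasp point.
Start: joints at [-1.143, 0.332, -0.065, 1.46, 0.022, 1.35, -0.088], TCP at [0.272, 0.563, 0.223] pointing down, gripper open.
Joint ranges: [-2.6, 2.6], [-0.5, 2.12], [-1.47, 1.34], [0.16, 2.42], [-1.27, 4.41], [0.06, 2.06], [-2.6, 2.6]. Speed limits (rad/s): [2.22, 2.22, 2.79, 2.79, 3.14, 3.14, 3.14].

## Interface

Orientations are given as a unit quaternion [x, y, z, w].
In Python, from bench import * gives the robot as it stands.
- The arm moves only by the tool step_arm, never from a script. Its arguments are lists of equal length, an entry for each row: "delta_pos": the shift along the world's x, y, z in units of 25 mm (1.0 is 25 mm), a list of three; "turn": the turn about the world's z in units of 0.12 rad (1.0 is 0.12 rad). In form: {"delta_pos": [[tx, ty, tz], ...], "turn": [turn, ...]}. A call has 1 to 12 rows; each row shifts and turns the commanded pose from where the row before left it; what a row does not reach is not made up. A row lasts 1/10 s, in which the tool goes at most 50 mm and 8.59 degrees, less where a joint would pass 70% of its speed; a pose out of reach is approached as far as the arm can. A call with a number of a shift or a turn outside -1 to 1 is refused whole. A call with a gripper value outside its range is refused whole. "grip" is the closure, from 0 (fully open) to 1 (shut), set as the call begins (left out, the last holds). The fingers move at their own pace and stop on an object; "newtons" is the grip in N (left out, the last holds). Time passes only in rows, so rows that do not move let the fingers close. It gives the time, the measured TCP pose, the force, the opening and the grip force at its end, in the units of the state.
- read_state(): the state, without advancing time (a new reading comes with each control period).
- camera(name): name is "scene" or "top"; returns a dict with "image" (384x512x3 uint8, red, green, blue), "z_map" (384x512 float32, m along the optical axis (not along the pixel's ray), 0 where there is no reading), "mtx" (3x3 intrinsics, pixels), "view" (4x4, takes a point from world to camera coordinates). Camera axes: x right, y up, looking along -z (the intrinsics and any distortion apply to the point x, -y, -z); pixel columns grow to the right and rows downward; lengths in m; the calibration is good to about 2 mm. A picture is of the moment at which its call begins.
- close_job(): hands the job in; it is judged then, once.
The state is a dict: "time": time; "joint_positions": joint angles; "joint_vel": joint speeds; "joint_torque": joint torques, N m; "ee_pos": TCP position; "eef_rot": TCP orientation; "ft_force": force on the tool from outside, world axes, zero at the start; "torque": the same for the moment, N m; "width": finger opening in m; "grip_force": force on a finger pad.
Only numpy, scipy, OpenCV 4.12 (cv2) and the standard library are available. Lean on these libraries where they do the work, as an engineer would, in place of code of your own. Each camera call takes 0.05 s, during which the arm holds its last target. There are 200 camera calls.

## Task

Slide the blue kettle across the glass hob onto the cooking zone that is glowing red, so that its base stands wholly inside the red ring. Keep it flat on the hob all the way, without lifting or tipping it, leave the saucepan where it is, and let go of the kettle at the end.

Things in the scene. Friction and masses are not known exactly. Their poses are not given: they have to be found in the camera images.
- kettle: Squat blue kettle, 0.75 kg, on a grey-ringed zone of the black glass hob; slides easily. Origin: centre of its underside (150 mm across), z up. Spout along +x, 107 mm out. Dome and lid knob reach 110 mm high. Fixed black bar handle overhead along x, centred over the origin: 96 long, 20 wide (y), 22 high, its underside 131 and top 153 mm up, free on both long sides.
- lit_zone: The glowing cooking zone: flat dark-red disc with a bright red ring (inner radius 93, outer 100 mm) on the hob's glass, empty at the start. Origin: its centre on the hob's surface, 6 mm above the worktop; z up. The other zones have pale grey rings and black insides and are not wanted.
- saucepan: Bystander to leave alone: open steel saucepan, 140 mm across, 85 mm tall, on the hob's far left zone as seen from the robot. Origin: centre of its underside. Its black handle points along its +x, to 210 mm from the axis, away from the hob's middle.
Not all that is in view belongs to the job. There is more than one size of the kettle; the one meant has the size given above.

How it is judged:
By the outcome, as a careful person would: the job done as asked, in the order asked, and still so for the second after the job is handed in, with the robot touching nothing.
It also fails if it takes over 38 s, if anything falls off the work surface, if the arm or the gripper's body presses on something with over 40 N, if the wrist force passes 120 N, or if a joint passes its speed limit or range.

## Working session

There is one attempt and no reset: what is moved stays moved. The work goes in short steps, Python scripts to look and compute and a tool call to move; the robot and the scene stay as the last step left them, time stands still between calls to the robot, and variables do not carry over. Pictures are saved under pics/ and viewed, at most 10 in all, crops included, and the job is handed in when it is done.

Besides the shell and the picture viewer there is one more tool, called after "Emit:" in YAML: its name, and indented under it one key for each argument. step_arm: Moves the arm, as the interface text tells. Shifts and turns lie within -1 to 1; 1 stands for 25 mm of shift or 0.12 rad of turn. Its arguments: {"type":"object","properties":{"delta_pos":{"type":"array"},"turn":{"type":"array"},"grip":{"type":"number"},"newtons":{"type":"number"}},"required":["delta_pos","turn"]}

```bash
mkdir -p pics
cat > h.py <<'E'
from bench import *
import numpy as np, cv2
def cam(n):
    c=camera(n); return c
def pts(c):
    z=c["z_map"]; K=c["mtx"]; h,w=z.shape
    u,v=np.meshgrid(np.arange(w),np.arange(h))
    p=np.stack([(u-K[0,2])/K[0,0]*z,-(v-K[1,2])/K[1,1]*z,-z,np.ones_like(z)],-1)
    return (p@np.linalg.inv(c["view"]).T)[...,:3]
E
python3 - <<'E'
from h import *
ims=[]
for n in("scene","top"):
    c=cam(n); np.savez(f"pics/{n}.npz",**c); cv2.imwrite(f"pics/{n}0.png",c["image"][...,::-1])
    print(n,c["mtx"].round(1).tolist(),np.linalg.inv(c["view"])[:3].round(2).tolist())
    P=pts(c); hsv=cv2.cvtColor(c["image"],cv2.COLOR_RGB2HSV)
    for nm,lo,hi in(("blue",(95,90,40),(130,255,255)),("red",(0,150,60),(8,255,255))):
        m=cv2.inRange(hsv,lo,hi); k,l,s,ce=cv2.connectedComponentsWithStats(m)
        for i in range(1,k):
            if s[i,4]>60:
                q=P[(l==i)&(c["z_map"]>0)]
                print(nm,s[i].tolist(),np.percentile(q,[1,50,99],axis=0).round(3).tolist())
E
```

```text
scene [[498.0, 0.0, 262.1], [0.0, 498.0, 188.8], [0.0, 0.0, 1.0]] [[0.74, -0.42, 0.52, 1.13], [0.67, 0.46, -0.59, -0.86], [0.01, 0.78, 0.62, 0.82]]
blue [274, 191, 83, 67, 3137] [[0.546, -0.226, 0.005], [0.68, -0.192, 0.065], [0.746, -0.032, 0.105]]
blue [59, 216, 54, 48, 1598] [[0.268, -0.576, 0.007], [0.331, -0.54, 0.047], [0.371, -0.476, 0.073]]
red [482, 59, 22, 18, 303] [[0.626, 0.84, 0.067], [0.659, 0.856, 0.093], [0.686, 0.886, 0.115]]
red [202, 172, 82, 54, 3385] [[0.337, -0.254, 0.003], [0.44, -0.16, 0.007], [0.535, -0.056, 0.011]]
top [[372.3, 0.0, 257.2], [0.0, 372.3, 192.7], [0.0, 0.0, 1.0]] [[-0.01, 0.98, -0.18, 0.3], [-1.0, -0.01, -0.0, -0.15], [-0.01, 0.17, 0.98, 1.22]]
blue [235, 114, 47, 61, 1337] [[0.57, -0.222, 0.022], [0.622, -0.145, 0.082], [0.741, -0.079, 0.107]]
blue [358, 233, 38, 44, 794] [[0.241, -0.567, 0.016], [0.298, -0.497, 0.057], [0.368, -0.464, 0.113]]
red [229, 185, 63, 62, 3012] [[0.343, -0.25, 0.002], [0.435, -0.155, 0.007], [0.531, -0.06, 0.013]]
```

View pics/scene0.png

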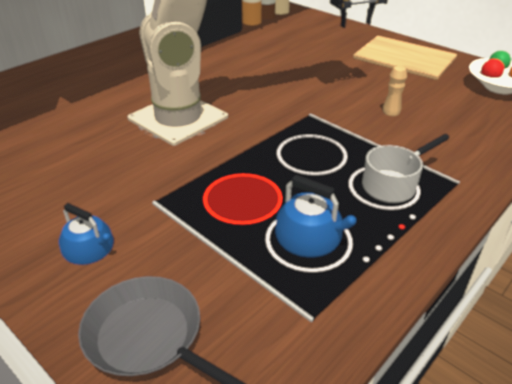

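View pics/top0.png

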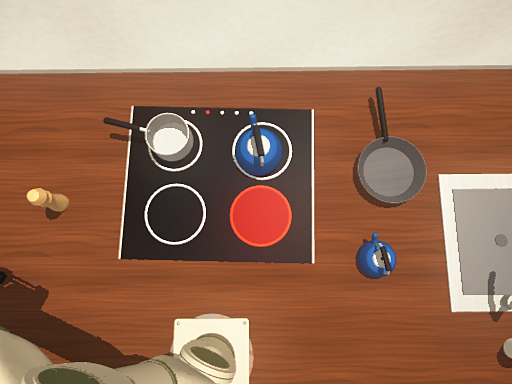

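The scene shows two blue kettles: one on the hob at top (262,148) / scene (312,222), and a smaller one on the worktop at top (376,258) / scene (86,238). The hob one fits, since it's on a grey-ringed zone and has the larger size. The lit zone is at top (261,215). I'll confirm with one crop and measure the handle.

Run:
```python
from h import *
for n in("scene","top"):
    c=dict(np.load(f"pics/{n}.npz")); P=pts(c); im=c["image"].astype(int)
    m=(P[...,2]>.143)&(P[...,2]<.175)&(abs(P[...,0]-.64)<.13)&(abs(P[...,1]+.15)<.13)&(c["z_map"]>0)&(im.max(-1)<90)
    q=P[m]; print(n,len(q),np.percentile(q,[2,50,98],axis=0).round(3).tolist())
    t=q[q[:,2]>np.percentile(q[:,2],50)-.004][:,:2].astype(np.float32)
    r=cv2.minAreaRect(t*1000); print("rect mm",r)
    hsv=cv2.cvtColor(c["image"],cv2.COLOR_RGB2HSV); b=cv2.inRange(hsv,(95,90,40),(130,255,255))>0
    s=b&(abs(P[...,0]-.64)<.14)&(abs(P[...,1]+.15)<.13)
    # body outline: lowest band circle fit
    g=P[s&(P[...,2]>.01)&(P[...,2]<.05)][:,:2]
    if len(g)>20:
        A=np.c_[2*g,np.ones(len(g))]; x=np.linalg.lstsq(A,(g**2).sum(1),rcond=None)[0]; print("circ",x[:2],np.sqrt(x[2]+x[:2]@x[:2]))
    red=(cv2.inRange(hsv,(0,150,60),(8,255,255))>0)&(abs(P[...,0]-.44)<.13)&(abs(P[...,1]+.15)<.13)
    print("zone",cv2.minEnclosingCircle((P[red][:,:2]*1000).astype(np.float32)))
c=np.load("pics/scene.npz"); cv2.imwrite("pics/crop.png",cv2.resize(c["image"][150:290,190:370,::-1],None,fx=4,fy=4))
```

```text
scene 461 [[0.602, -0.166, 0.144], [0.648, -0.154, 0.157], [0.691, -0.137, 0.162]]
rect mm ((646.3894653320312, -150.61172485351562), (95.16392517089844, 21.695499420166016), 10.795045852661133)
circ [ 0.64421118 -0.14712126] 0.07807298873752228
zone ((432.1737365722656, -157.4591827392578), 111.01880645751953)
top 185 [[0.599, -0.162, 0.147], [0.643, -0.151, 0.159], [0.687, -0.136, 0.163]]
rect mm ((643.8106689453125, -150.0880126953125), (90.64799499511719, 18.98981475830078), 7.463528156280518)
circ [ 0.64624543 -0.15133969] 0.07657236795637702
zone ((436.8837585449219, -155.23377990722656), 102.14405822753906)
```

View pics/crop.png

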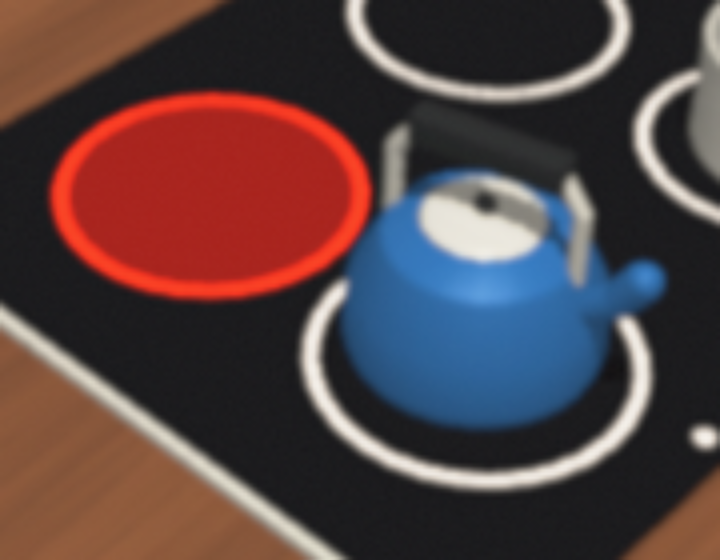

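The crop shows the full-size kettle: grey-ringed zone, bar handle overhead, spout right, with the empty red zone at its left. The handle centre is about (0.645,-0.150) with yaw about 9°. The zone centre is about (0.437,-0.155).

Run:
```python
from h import *
from scipy.spatial.transform import Rotation as R
s=read_state(); M=R.from_quat(s["eef_rot"]).as_matrix(); print(s["ee_pos"],M.round(3).tolist(),s["time"],s["width"])
y=M[:,1]; a=np.arctan2(y[1],y[0]); d=np.radians(9)+np.pi/2
e=(d-a+np.pi/2)%np.pi-np.pi/2; print("turn",e,e/.12, "shift units",(np.array([.645,-.15,.24])-s["ee_pos"])/.025)
c=np.load("pics/top.npz"); P=pts(c); print("mill",P[195:205,30:60][...,:].reshape(-1,3).max(0)); 
q=P[80:260,20:330].reshape(-1,3); print("max z hob region",q[:,2].max())
```

```text
[0.27215147 0.56225631 0.22182597] [[-0.9, 0.436, -0.001], [0.436, 0.9, -0.001], [-0.0, -0.001, -1.0]] 0.1 0.08713136753780934
turn 0.6078775372665044 5.065646143887537 shift units [ 14.91394126 -28.49025249   0.7269613 ]
mill [0.50303091 0.60823958 1.21799554]
max z hob region 1.217995544741743
```

Emit:
step_arm:
  delta_pos:
    - [0.4, -1, 0.3]
    - [0.4, -1, 0.3]
    - [0.4, -1, 0.2]
    - [0.5, -1, 0]
    - [0.5, -1, 0]
    - [0.5, -1, 0]
    - [0.5, -1, 0]
    - [0.5, -1, 0]
    - [0.5, -1, 0]
    - [0.5, -1, 0]
    - [0.5, -1, 0]
    - [0.5, -1, 0]
  turn: [0.2, 0.2, 0.2, 0.2, 0.2, 0.2, 0.2, 0.2, 0.2, 0.2, 0.2, 0.2]
  grip: 0

```text
time: 1.3
ee_pos: [0.415, 0.2614, 0.2423]
eef_rot: [0.081, 0.997, -0.0, -0.0]
ft_force: [-0.3, -0.1, 0.9]
width: 0.087
grip_force: 0.0
```

Emit:
step_arm:
  delta_pos:
    - [0.6, -1, 0]
    - [0.6, -1, 0]
    - [0.6, -1, 0]
    - [0.6, -1, 0]
    - [0.6, -1, 0]
    - [0.6, -1, 0]
    - [0.6, -1, 0]
    - [0.6, -1, 0]
    - [0.6, -1, 0]
    - [0.6, -1, 0]
    - [0.6, -1, 0]
    - [0.6, -1, 0]
  turn: [0.2, 0.2, 0.2, 0.2, 0.2, 0.2, 0.2, 0.2, 0.2, 0.2, 0.2, 0.2]

```text
time: 2.5
ee_pos: [0.5951, -0.0384, 0.2422]
eef_rot: [-0.063, 0.998, 0.0, -0.0]
ft_force: [0.9, 1.5, 0.3]
width: 0.0871
grip_force: 0.0
```

Emit:
step_arm:
  delta_pos:
    - [0.5, -1, 0]
    - [0.5, -1, 0]
    - [0.5, -1, 0]
    - [0.4, -1, 0]
    - [0.1, -0.5, 0]
    - [0, 0, 0]
    - [0, 0, 0]
    - [0, 0, 0]
  turn: [0.1, 0.1, 0.1, 0, 0, 0, 0, 0]

```text
time: 3.3
ee_pos: [0.6448, -0.148, 0.2426]
eef_rot: [-0.082, 0.997, 0.001, 0.0]
ft_force: [-0.2, 1.3, 0.9]
width: 0.0866
grip_force: 0.0
```

Run:
```python
from h import *
from scipy.spatial.transform import Rotation as R
s=read_state(); M=R.from_quat(s["eef_rot"]).as_matrix(); y=M[:,1]
print(s["time"],s["ee_pos"],np.degrees(np.arctan2(y[1],y[0]))%180,s["ft_force"])
c=cam("scene"); cv2.imwrite("pics/s1.png",cv2.resize(c["image"][90:310,150:420,::-1],None,fx=2.5,fy=2.5))
```

```text
3.3 [ 0.64479901 -0.14797469  0.24264304] 99.35335666462849 [-0.17284788  1.26469527  0.94464086]
```

View pics/s1.png

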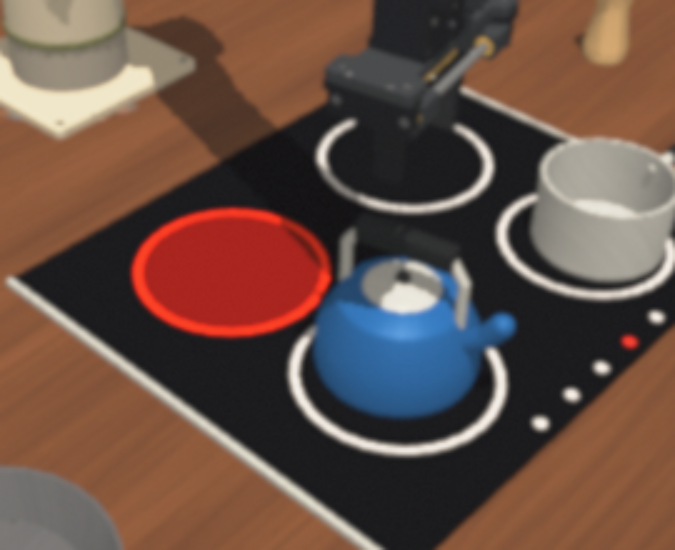

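The gripper is in the upper centre, above and behind the handle (405,240). I'll check the TCP's projection and the finger positions numerically.

Run:
```python
from h import *
s=read_state(); c=cam("scene"); p=c["view"]@np.r_[s["ee_pos"],1]; print((c["mtx"]@[p[0],-p[1],-p[2]])/-p[2])
P=pts(c); m=(abs(P[...,0]-.645)<.06)&(abs(P[...,1]+.15)<.15)&(P[...,2]>.2)&(P[...,2]<.29)&(c["z_map"]>0)
q=P[m]; print(len(q)); f=q[q[:,2]<.28]; print(np.percentile(f,[1,25,50,75,99],axis=0).round(3))
y=np.histogram(f[:,1],np.arange(-.25,-.04,.01)); print(y)
c=cam("top"); cv2.imwrite("pics/t1.png",cv2.resize(c["image"][80:270,180:350,::-1],None,fx=3,fy=3))
```

```text
[315.84262872 150.31680193   1.        ]
358
[[ 0.63  -0.203  0.243]
 [ 0.644 -0.199  0.252]
 [ 0.647 -0.195  0.261]
 [ 0.656 -0.102  0.271]
 [ 0.664 -0.094  0.28 ]]
(array([  0,   0,   0,   0,  36, 124,   5,   0,   0,   0,   0,   0,   0,
         0,  86,  37,   1,   0,   0,   0]), array([-0.25, -0.24, -0.23, -0.22, -0.21, -0.2 , -0.19, -0.18, -0.17,
       -0.16, -0.15, -0.14, -0.13, -0.12, -0.11, -0.1 , -0.09, -0.08,
       -0.07, -0.06, -0.05]))
```

View pics/t1.png

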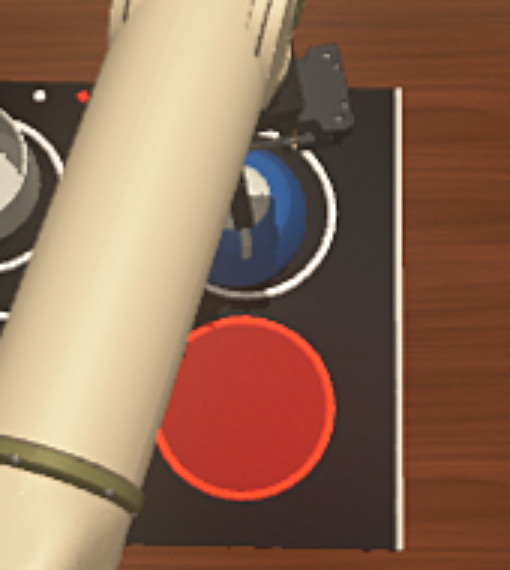

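The top view shows the gripper over the kettle (250,190), with the red zone at (245,408). The fingers straddle the handle line, so I'll descend and grip.

Emit:
step_arm:
  delta_pos:
    - [0, -0.1, -0.5]
    - [0, 0, -0.7]
    - [0, 0, -0.8]
    - [0, 0, -0.8]
    - [0, 0, -0.7]
    - [0, 0, -0.5]
    - [0, 0, -0.3]
    - [0, 0, -0.1]
    - [0, 0, 0]
    - [0, 0, 0]
  turn: [0, 0, 0, 0, 0, 0, 0, 0, 0, 0]

```text
time: 4.45
ee_pos: [0.6452, -0.1525, 0.1334]
eef_rot: [-0.081, 0.997, -0.0, 0.001]
ft_force: [0.8, -0.1, 0.3]
width: 0.0868
grip_force: 0.0
```

Emit:
step_arm:
  delta_pos:
    - [0, 0, 0]
    - [0, 0, 0]
    - [0, 0, 0]
    - [0, 0, 0]
    - [0, 0, 0]
    - [0, 0, 0]
    - [0, 0, 0]
    - [0, 0, 0]
    - [0, 0, 0]
    - [0, 0, 0]
  turn: [0, 0, 0, 0, 0, 0, 0, 0, 0, 0]
  grip: 1
  newtons: 12

```text
time: 5.45
ee_pos: [0.6448, -0.1521, 0.1326]
eef_rot: [-0.081, 0.997, 0.0, -0.0]
ft_force: [-0.3, 1.2, -0.3]
width: 0.0198
grip_force: 11.9
```

Emit:
step_arm:
  delta_pos:
    - [-0.1, 0, 0]
    - [-0.2, 0, 0]
    - [-0.3, 0, 0]
    - [-0.4, 0, 0]
    - [-0.4, 0, 0]
    - [-0.4, 0, 0]
    - [-0.4, 0, 0]
    - [-0.4, 0, 0]
    - [-0.4, 0, 0]
    - [-0.4, 0, 0]
    - [-0.3, 0, 0]
    - [-0.3, 0, 0]
  turn: [0, 0, 0, 0, 0, 0, 0, 0, 0, 0, 0, 0]

```text
time: 6.65
ee_pos: [0.5441, -0.1524, 0.1325]
eef_rot: [-0.08, 0.997, 0.0, -0.0]
ft_force: [1.4, -0.5, -2.3]
width: 0.0198
grip_force: 12.0
```

Emit:
step_arm:
  delta_pos:
    - [-0.3, 0, 0]
    - [-0.4, 0, 0]
    - [-0.4, 0, 0]
    - [-0.4, 0, 0]
    - [-0.4, 0, 0]
    - [-0.4, 0, 0]
    - [-0.4, -0.1, 0]
    - [-0.4, 0, 0]
    - [-0.4, 0, 0]
    - [-0.4, 0, 0]
    - [-0.3, 0, 0]
    - [-0.1, 0, 0]
  turn: [0, 0, 0, 0, 0, 0, 0, 0, 0, 0, 0, 0]

```text
time: 7.85
ee_pos: [0.4363, -0.1549, 0.1325]
eef_rot: [-0.08, 0.997, 0.0, -0.0]
ft_force: [0.4, 0.7, -7.2]
width: 0.02
grip_force: 12.0
```

Emit:
step_arm:
  delta_pos:
    - [0, 0, 0]
    - [0, 0, 0]
    - [0, 0, 0]
    - [0, 0, 0]
    - [0, 0, 0]
  turn: [0, 0, 0, 0, 0]

```text
time: 8.35
ee_pos: [0.4374, -0.1549, 0.1325]
eef_rot: [-0.081, 0.997, -0.0, -0.0]
ft_force: [0.1, 0.1, -7.3]
width: 0.0199
grip_force: 12.0
```

Run:
```python
from h import *
c=cam("scene"); P=pts(c); im=c["image"].astype(int)
hsv=cv2.cvtColor(c["image"],cv2.COLOR_RGB2HSV); b=cv2.inRange(hsv,(95,90,40),(130,255,255))>0
s=b&(abs(P[...,0]-.44)<.12)&(abs(P[...,1]+.15)<.12)
g=P[s&(P[...,2]>.01)&(P[...,2]<.05)][:,:2]
A=np.c_[2*g,np.ones(len(g))]; x=np.linalg.lstsq(A,(g**2).sum(1),rcond=None)[0]; print("circ",x[:2],np.sqrt(x[2]+x[:2]@x[:2]),"zmax",P[s][:,2].max(),P[s][:,2].min())
cv2.imwrite("pics/s2.png",cv2.resize(c["image"][90:310,150:420,::-1],None,fx=2.5,fy=2.5))
```

```text
circ [ 0.43366261 -0.14754148] 0.08205260851959807 zmax 0.10934172340283532 0.0046297019235581605
```

View pics/s2.png

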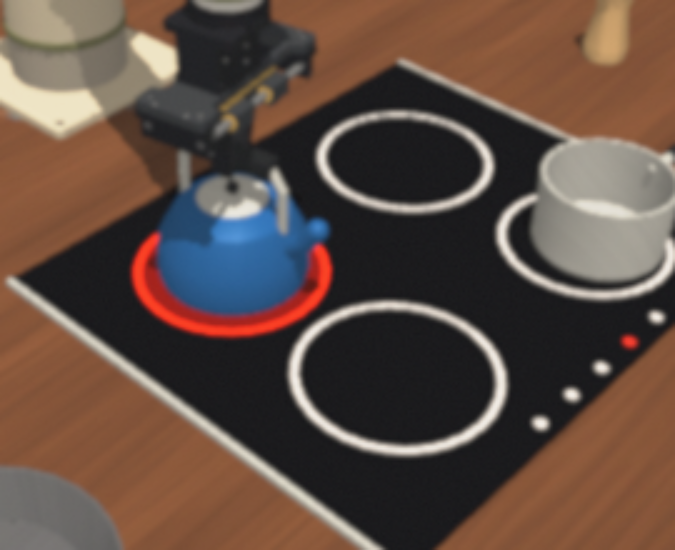

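The kettle sits centrally in the red ring (232,270), and the saucepan is untouched. The wrist now carries about the kettle's weight, so I'll ease down by a millimetre before opening.

Emit:
step_arm:
  delta_pos:
    - [0, 0, -0.02]
    - [0, 0, -0.02]
    - [0, 0, 0]
    - [0, 0, 0]
  turn: [0, 0, 0, 0]

```text
time: 8.8
ee_pos: [0.438, -0.155, 0.1324]
eef_rot: [-0.081, 0.997, -0.0, 0.001]
ft_force: [-2.0, 1.1, 6.5]
width: 0.0203
grip_force: 12.0
```

Emit:
step_arm:
  delta_pos:
    - [0, 0, 0.02]
    - [0, 0, 0]
    - [0, 0, 0]
  turn: [0, 0, 0]

```text
time: 9.1
ee_pos: [0.4378, -0.155, 0.1324]
eef_rot: [-0.081, 0.997, -0.0, 0.001]
ft_force: [0.9, -0.4, 2.5]
width: 0.0202
grip_force: 12.0
```

Emit:
step_arm:
  delta_pos:
    - [0, 0, 0]
    - [0, 0, 0]
    - [0, 0, 0]
    - [0, 0, 0]
    - [0, 0, 0]
    - [0, 0, 0]
    - [0, 0, 0]
    - [0, 0, 0]
    - [0, 0, 0]
    - [0, 0, 0]
  turn: [0, 0, 0, 0, 0, 0, 0, 0, 0, 0]
  grip: 0

```text
time: 10.1
ee_pos: [0.4373, -0.1549, 0.1321]
eef_rot: [-0.081, 0.997, 0.0, 0.0]
ft_force: [0.2, -0.4, -0.4]
width: 0.0855
grip_force: 0.0
```

Emit:
step_arm:
  delta_pos:
    - [0, 0, 0.3]
    - [0, 0, 0.6]
    - [0, 0, 0.8]
    - [0, 0, 0.8]
    - [0, 0, 0.8]
    - [0, 0, 0.8]
    - [0, 0, 0.5]
    - [0, 0, 0.2]
    - [0, 0, 0]
    - [0, 0, 0]
  turn: [0, 0, 0, 0, 0, 0, 0, 0, 0, 0]

```text
time: 11.1
ee_pos: [0.437, -0.1548, 0.2513]
eef_rot: [-0.081, 0.997, 0.0, -0.001]
ft_force: [-1.1, -0.8, -1.6]
width: 0.0867
grip_force: 0.0
```

Run:
```python
from h import *
c=cam("scene"); P=pts(c)
m=(abs(P[...,0]-.44)<.09)&(abs(P[...,1]+.155)<.09)&(P[...,2]>.143)&(P[...,2]<.175)&(c["image"].max(-1)<90)&(c["z_map"]>0)
q=P[m]; t=q[q[:,2]>np.median(q[:,2])-.004][:,:2]; print(np.median(q[:,2]),cv2.minAreaRect((t*1000).astype(np.float32)))
cv2.imwrite("pics/s3.png",cv2.resize(c["image"][90:310,150:420,::-1],None,fx=2.5,fy=2.5))
```

```text
0.1566703646721067 ((440.6514892578125, -153.8510284423828), (94.13438415527344, 24.102479934692383), 10.879383087158203)
```

View pics/s3.png

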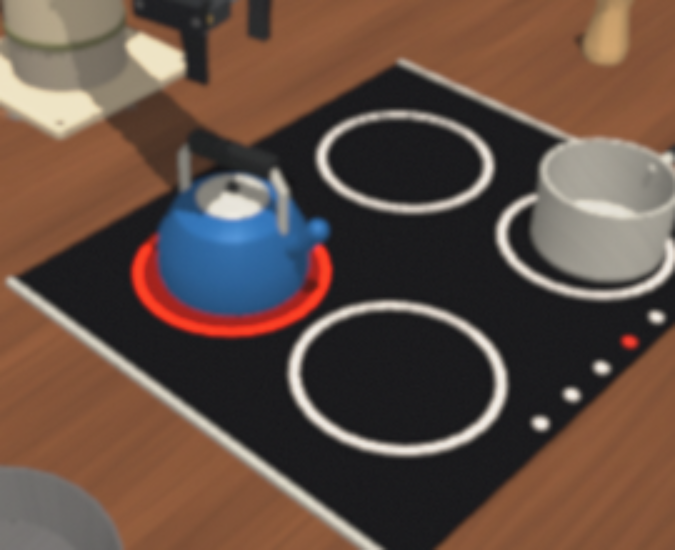

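The kettle stands upright inside the red ring (232,270), about 4 mm off centre against an 18 mm margin. The gripper is clear, so I'll hand in.

```bash
python3 -c "
from bench import *
print(close_job())"
```

```text
the job is handed in; nothing more can be done
None
```

The blue kettle stands released and upright inside the red ring, about 4 mm off centre, and the saucepan is untouched; near the end of the slide the wrist briefly carried about the kettle's full weight (7.3 N), so its base may have come off the glass by a fraction of a millimetre before I eased it down.

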